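Check a contact probe on its checking unit

TASK

The green hand-held contact probe lies flat on the bench: lay it in its sloping blue rest, tip low, and let go of it, so that you can take it again by its upper (black) end. Then, with the probe held upright, press its tip down on the red pad of the checking unit for half a second, and after that likewise on the blue pad; leave the yellow pad alone. Finally lay the probe back in the sloping rest as before and let go, without disturbing the other things on the bench.

Things in the scene. Friction and masses are not known exactly. Their poses are not given: they have to be found in the camera images.
- probe: loose green probe, 0.10 to 0.18 kg; x axis along it to the tip. Handle: square bar 24 x 24 mm, 140 mm long, black tail end; then a steel stem 8 mm thick ending in a 10 mm brass ball; 200 mm in all. Origin on the underside, 105 mm from the tail end, 95 mm from the tip. It starts lying flat, z up, tip roughly to the robot's left
- probe_mid (a point): point on the probe's long axis inside the handle, 12 mm above the underside, 80 mm from the tail end, 120 mm from the tip: the place to grip it when laying it in the rest the first time; axes as the probe's
- probe_tip (a point): end of the brass tip, on the probe's long axis; axes as the probe's
- rest: fixed rest for the probe with blue saddles on a grey foot, sloping 45 degrees, tip end low. Origin at the foot's underside; x level, the way the tip points; z up. Two saddles with flared walls 15 mm high carry the handle, the lower ending at a notched stop that the handle's front leans on. At the probe's sides between them, and along the top 46 mm of the handle that stick out above the upper one, fingers have free room
- rest_mid (a point): where probe_mid comes to lie in the rest; axes as the rest's. Upper saddle: 24 to 34 mm from it towards the tail; lower saddle: 29 to 61 mm from it towards the tip; between them only a 14 mm wide spine runs below the probe. The handle has 3 mm of room each side at the saddle floor, 9 mm at the wall tops
- rest_tip (a point): where the probe's tip comes to lie in the rest: 120 mm from rest_mid, down the 45 degree slope; axes as rest_mid. The probe's width (its y) lies level in the rest
- pad_red_top (a point): centre of the top face of the red pad, 32 mm wide, on a black housing on the white checking unit (110 x 230 x 35 mm high, fixed); three such pads stand in a row, 70 mm apart
- pad_blue_top (a point): the same for the blue pad
- pad_yellow_top (a point): the same for the yellow pad (leave it alone)
- pad_red (a joint): red pad pushed down, m: 0 up, 0.006 fully down; sprung, fully down takes 5 N
- pad_blue (a joint): the same for the blue pad
- pad_yellow (a joint): the same for the yellow pad
- flask: conical glass flask, 72 mm wide, 120 mm tall, loose; to be left standing where it is. Origin at the centre of its underside
- beaker: glass beaker, 64 mm wide, 85 mm tall, loose; to be left standing where it is. Origin at the centre of its underside
- jar: white screw jar with blue cap, 52 mm wide, 75 mm tall, loose; to be left standing where it is. Origin at the centre of its underside
- timer: yellow bench timer, 50 x 60 x 22 mm high, loose; to be left standing where it is. Origin at the centre of its underside
- weight: brass weight, 32 mm wide, 35 mm tall, loose; to be left standing where it is. Origin at the centre of its underside
Not all that is in view belongs to the job. There is more than one size of the probe; the one meant has the size given above.

How it is judged:
By the outcome, as a careful person would: the job done as asked, in the order asked, and still so for the second after the job is handed in, with the robot touching nothing.
It also fails if it takes over 72 s, if anything falls off the work surface, if the arm or the gripper's body presses on something with over 40 N, if the wrist force passes 120 N, or if a joint passes its speed limit or range.

ROBOT

A 6-joint arm with a two-finger parallel gripper is mounted at the origin on the work surface. World frame = base frame: x ahead of the robot, y to its left, z up, the work surface at z = 0. Lengths are in m, angles in degrees, forces in N, time in s.
With the tool pointing down it reaches from about 0.4 to 0.825 m from the base axis. Payload 7 kg.
Tool frame: the origin (TCP) lies at the very end of the fingers, on their centre line; the grasp point (between the pads) lies 19 mm behind it (ctrl.grip_depth is the distance from the TCP to the grasp point, in m); z points along the fingers, y is the line along which they close (so a half turn about z gives the same grasp; the last joint's range is limited). The gripper opens to 88 mm and grips with 3 to 60 N. Pads are 19 mm wide; open, the fingers measure 130 mm over their backs; the gripper's body (78 mm by 193 mm) begins 47 mm behind the grasp point.
Start: joints at [-54.081, 20.546, 0.682, 0, -70.136, -16.507], TCP at [0.224, -0.637, 0.227] pointing down, gripper open.
Joint ranges: [-176.03, 176.03], [-82.01, 121.73], [-58.28, 71.71], [-173.87, 95.51], [-174.79, -0.11], [-173.66, 173.66]. Speed limits (degrees/s): [136.94, 136.94, 172.46, 180, 180, 180].

INTERFACE

Orientations are given as [roll, pitch, yaw] about the fixed x, y, z axes, in that order (R = Rz(yaw) Ry(pitch) Rx(roll)).
In Python, from plant import get_obs, eyes, ctrl, spotter gives the robot as it stands.
- The arm moves only by the shell command python3 -m crank 'ROWS'. ROWS is JSON, one flat list of numbers, 7 for each row, row after row: the turn, a rotation vector about the tool's x, y, z in rad, then the shift along the tool's x, y, z in mm, then the opening, from 0 (shut) to 1 (fully open). A call has 1 to 5 rows; each row shifts and turns the commanded pose from where the row before left it, along the tool's axes as they then stand; what a row does not reach is not made up. A row lasts 1/8 s, in which the tool goes at most 62.5 mm and 10.7 degrees, less where a joint would pass 70% of its speed; a pose out of reach is approached as far as the arm can. A call is refused whole if a number of a shift passes 62.5 or a number of a turn 0.188, either way. A call with a gripper value outside its range is refused whole. The fingers move at their own pace and stop on an object; the grip force is fixed at half the most. Time passes only in rows, so rows that do not move let the fingers close. It gives the time, the measured TCP pose, the force, the opening and the grip force at its end, in the units of the state.
- get_obs(): the state, without advancing time (a new reading comes with each control period).
- eyes.snapshot(name): name is "scene" or "side" or "wrist"; returns the picture (384x512x3 uint8, blue, green, red); there is no depth.
- eyes.camera_model(name): a dict with "fx", "fy", "cx", "cy" (pixels), "extrinsics" (4x4, takes a point from camera to world coordinates). Camera axes: x right, y down, z forward; pixel columns grow to the right and rows downward; lengths in m; the calibration is good to about 2 mm. A picture is of the moment at which its call begins: read the wrist's pose just before it. camera_model takes no time and is no camera call; for the wrist camera it gives the pose at the moment of the call.
- ctrl.close_job(): hands the job in; it is judged then, once.
Trained networks look in the newest picture that a camera, given by its name, has taken for a name from the list of things; names that differ only in an ending like _2 or _b are one class to them, and where a whole thing is asked for, a point or a joint stands for the part that bears it (a point fixed in the world has none). Each returns a list of dicts, best first, with "p" (0 to 1); they miss things now and then, are a little off and sometimes report something else, mostly with a low value. They report only what shows in the picture. A call takes as long as a camera call. They do not tell look-alikes from the thing itself.
- spotter.outline_of(camera, target): "region" (384x512 bool, what is visible of it) and "rect" ([left, top, width, height] in pixels, round what is visible of it).
- spotter.place_of(camera, target): "location" ([column, row] in pixels: a listed point, or the origin of a listed thing).
The state is a dict: "clock": time; "joint_pos": joint angles; "qvel": joint speeds; "tau": joint torques, N m; "tool_pos": TCP position; "orientation": TCP orientation; "force": force on the tool from outside, world axes, zero at the start; "moment": the same for the moment, N m; "opening": finger opening in m; "gripper_force": force on a finger pad.
Only numpy, scipy, OpenCV 4.12 (cv2) and the standard library are available. Lean on these libraries where they do the work, as an engineer would, in place of code of your own. Each camera call takes 0.05 s, during which the arm holds its last target. There are 200 camera calls.

## Working session

There is one attempt and no reset: what is moved stays moved. The work goes in short steps, Python scripts to look and compute and a shell command to move; the robot and the scene stay as the last step left them, time stands still between calls to the robot, and variables do not carry over. Pictures are saved under pics/ and viewed, at most 10 in all, crops included, and the job is handed in when it is done.

```bash
ls; mkdir -p pics; cat > h.py <<'E'
import numpy as np, cv2
from scipy.spatial.transform import Rotation as R
from plant import get_obs, eyes, ctrl, spotter
def ray(cam,px,m=None):
    m=m or eyes.camera_model(cam); E=np.array(m["extrinsics"])
    d=E[:3,:3]@np.array([(px[0]-m["cx"])/m["fx"],(px[1]-m["cy"])/m["fy"],1]); return E[:3,3],d/np.linalg.norm(d)
def atz(cam,px,z,m=None):
    o,d=ray(cam,px,m); return o+d*(z-o[2])/d[2]
def tri(rs):
    A=np.zeros((3,3));b=np.zeros(3)
    for o,d in rs:
        P=np.eye(3)-np.outer(d,d);A+=P;b+=P@o
    x=np.linalg.solve(A,b); return x,[np.linalg.norm((np.eye(3)-np.outer(d,d))@(x-o)) for o,d in rs]
E
python3 - <<'E'
from h import *
ims=[]
for c in ["scene","side"]:
    im=eyes.snapshot(c).copy()
    m=eyes.camera_model(c); print(c,np.round(np.array(m["extrinsics"])[:3,3],3),m["fx"])
    cv2.imwrite(f"pics/{c}0.png",cv2.resize(im,(800,600)))
    for t in ["probe","probe_mid","probe_tip","rest","rest_mid","rest_tip","pad_red_top","pad_blue_top","pad_yellow_top","flask","beaker","jar","timer","weight"]:
        print(c,t,[(round(r["p"],2),np.round(r["location"],1).tolist(),np.round(atz(c,r["location"],0),3)[:2].tolist()) for r in spotter.place_of(c,t)[:3]])
print(get_obs())
E
```

```text
pics
scene [1.31  0.038 1.009] 483.22353650462475
scene probe [(0.81, [270.9, 223.9], [0.608, 0.023]), (0.72, [188.5, 133.0], [0.304, -0.242]), (0.66, [265.9, 158.0], [0.383, -0.006])]
scene probe_mid [(0.92, [265.0, 213.3], [0.576, 0.006]), (0.89, [203.2, 131.0], [0.292, -0.2]), (0.69, [273.6, 157.3], [0.378, 0.015])]
scene probe_tip [(0.76, [241.3, 156.9], [0.385, -0.076]), (0.75, [307.6, 232.5], [0.625, 0.116]), (0.75, [139.7, 124.6], [0.282, -0.394])]
scene rest [(0.9, [372.5, 218.1], [0.566, 0.281])]
scene rest_mid [(0.84, [374.0, 192.3], [0.48, 0.291])]
scene rest_tip [(0.46, [268.7, 223.6], [0.607, 0.017])]
scene pad_red_top [(0.62, [181.2, 191.4], [0.525, -0.222])]
scene pad_blue_top [(0.45, [126.2, 187.2], [0.524, -0.372])]
scene pad_yellow_top [(0.43, [152.3, 187.6], [0.519, -0.302])]
scene flask [(0.85, [284.6, 285.3], [0.777, 0.066])]
scene beaker [(0.82, [214.8, 271.0], [0.754, -0.1])]
scene jar [(0.75, [404.0, 274.0], [0.722, 0.344]), (0.36, [268.2, 223.1], [0.606, 0.016])]
scene timer [(0.81, [321.4, 173.2], [0.426, 0.151])]
scene weight [(0.51, [338.3, 263.0], [0.706,
[... 961 characters left out ...]
65.1], [0.699, 0.194])]
{'clock': 1.5, 'joint_pos': array([-5.40818300e+01,  2.05443154e+01,  6.80286782e-01, -5.64386256e-04,
       -7.01351898e+01, -1.65069962e+01]), 'qvel': array([-0.09092155, -0.00596486, -0.04113368, -0.05065703, -0.05765456,
        0.00980266]), 'tau': array([-4.19599028e-04, -5.82377744e+01,  2.93293154e+01,  7.00235277e+00,
        1.22602299e-02, -1.78057633e-05]), 'tool_pos': array([ 0.2243047 , -0.63660472,  0.22656984]), 'orientation': array([-1.79999401e+02,  7.30993477e-04, -1.60589018e+02]), 'force': array([-0.44144985, -0.27225355,  0.22960625]), 'moment': array([ 0.02017993,  0.04490893, -0.00970576]), 'gripper_force': 0.0, 'opening': 0.08776036431128381}
```

View pics/scene0.png

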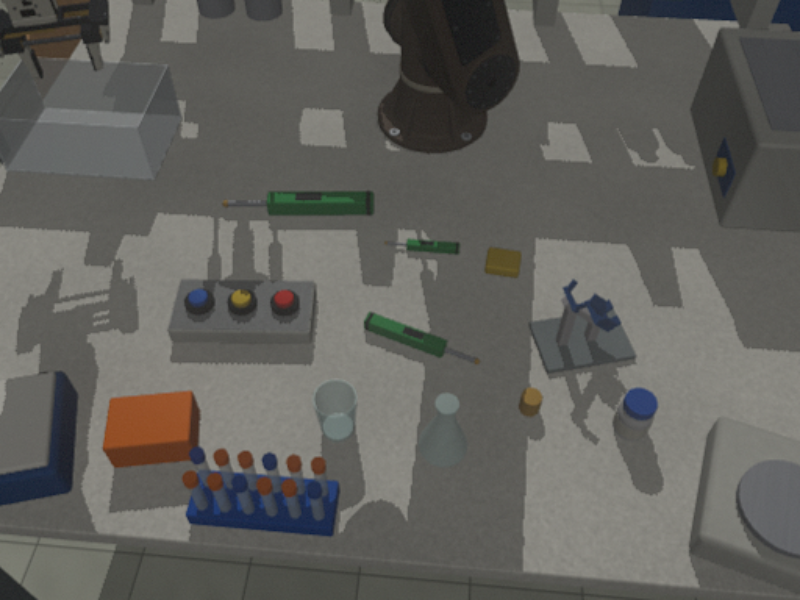

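View pics/side0.png

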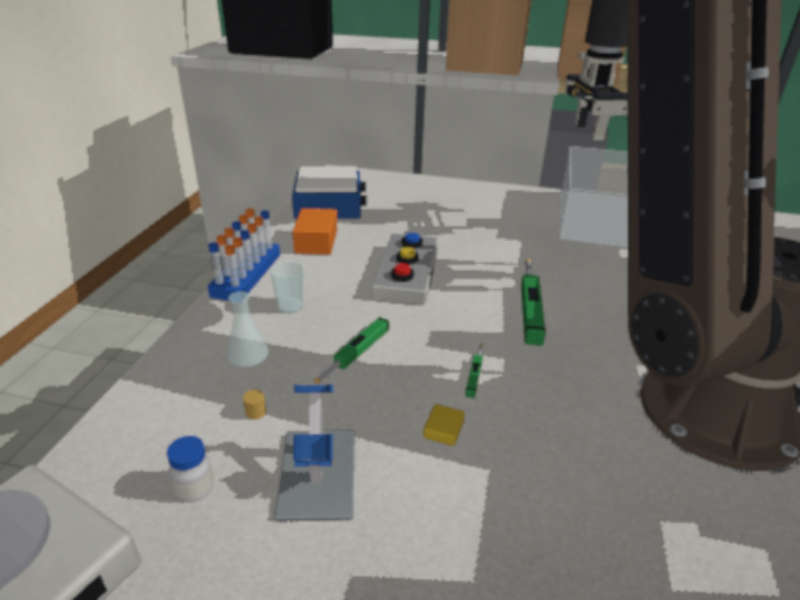

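The middle green probe (scene view, tail about (368,320), tip (478,360)) has the stated 200 mm length; the other two are a bigger and a smaller look-alike. The rest is at scene (580,340), with its low end toward +y. Next I triangulate.

```bash
cat >> h.py <<'E'
def plan(pos,z,y,unit=True):
    "turn first (in place), then shift: prints rows needed; z,y = tool axes in world"
    o=get_obs(); R0=R.from_euler('xyz',o["orientation"],degrees=True)
    z=np.array(z,float);z/=np.linalg.norm(z);y=np.array(y,float);y-=z*(y@z);y/=np.linalg.norm(y)
    best=None
    for s in (1,-1):
        R1=R.from_matrix(np.c_[np.cross(s*y,z),s*y,z]); rv=(R0.inv()*R1).as_rotvec()
        if best is None or np.linalg.norm(rv)<np.linalg.norm(best[0]): best=(rv,R1,s)
    rv,R1,s=best; d=np.array(pos)-o["tool_pos"]
    print("turn",np.round(rv,3),"n>=%.1f"%(np.abs(rv).max()/.187),np.linalg.norm(rv)/.1867,"| shift before turn",np.round(R0.inv().apply(d)*1e3,1),"after turn",np.round(R1.inv().apply(d)*1e3,1),"dist",np.linalg.norm(d)*1e3)
E
python3 - <<'E'
from h import *
S={"probe_mid":((265,213.3),(229.7,223.6)),"probe_tip":((307.6,232.5),(203.6,244.8)),"rest":((372.5,218.1),(204.2,300.9)),"rest_mid":((374,192.3),(197.6,264.9)),"red":((181.2,191.4),(258.4,171.5)),"blue":((126.2,187.2),(261.3,147.7))}
for k,(a,b) in S.items():
    x,e=tri([ray("scene",a),ray("side",b)]); print(k,np.round(x,4),np.round(e,4))
m=eyes.camera_model("wrist");E=np.array(m["extrinsics"]);o=get_obs()
R0=R.from_euler('xyz',o["orientation"],degrees=True)
print("cam in tool",R0.inv().apply(E[:3,3]-o["tool_pos"]),R0.inv().apply(E[:3,2]),m["fx"])
plan([0.585,0.02,0.25],[0,0,-1],[.92,-.39,0])
E
```

```text
probe_mid [0.5845 0.007  0.0093] [0.0016 0.0016]
probe_tip [0.6269 0.1128 0.0082] [0.0045 0.0045]
rest [0.5656 0.2774 0.0044] [0.0041 0.0041]
rest_mid [0.5711 0.2664 0.1058] [0.004 0.004]
red [ 0.5598 -0.2119  0.0502] [0.0037 0.0037]
blue [ 0.578  -0.344   0.0692] [0. 0.]
cam in tool [ 0.06432675 -0.00071641 -0.15890463] [-2.44366627e-01 -7.32908420e-04  9.69682636e-01] 293.84935996494966
turn [-0.     0.    -0.831] n>=4.4 4.451318443962814 | shift before turn [-558.4  499.4  -23.4] after turn [-745.3  -75.8  -23.4] dist 749.5197305906539
```

```bash
python3 -m crank '[0,0,-0.166,0,0,0,1, 0,0,-0.166,0,0,0,1, 0,0,-0.166,0,0,0,1, 0,0,-0.166,0,0,0,1, 0,0,-0.167,0,0,0,1]' >/dev/null
python3 -m crank '[0,0,0,-55,-5,-1,1, 0,0,0,-55,-5,-1,1, 0,0,0,-55,-5,-2,1, 0,0,0,-55,-5,-2,1, 0,0,0,-55,-5,-2,1]' > /dev/null
python3 -m crank '[0,0,0,-55,-6,-1,1, 0,0,0,-55,-6,-1,1, 0,0,0,-55,-6,-2,1, 0,0,0,-55,-6,-2,1, 0,0,0,-55,-6,-2,1]' > /dev/null
python3 -m crank '[0,0,0,-55,-6,-2,1, 0,0,0,-55,-6,-2,1, 0,0,0,-45,-6,-2,1, 0,0,0,-30,-3,-2,1, 0,0,0,0,0,0,1]'
cat >> h.py <<'E'
def look(names,n=3,save=None):
    m=eyes.camera_model("wrist"); im=eyes.snapshot("wrist")
    if save: cv2.imwrite(save,im)
    out={}
    for t,z in names:
        for r in spotter.place_of("wrist",t)[:n]:
            print(t,round(r["p"],2),np.round(r["location"],1).tolist(),np.round(atz("wrist",r["location"],z,m),4).tolist())
    return m
E
python3 - <<'E'
from h import *
look([("probe_mid",.012),("probe_tip",.012),("probe",0)],2,"pics/w1.png")
o=get_obs();print(o["joint_pos"].round(1),o["tool_pos"],o["orientation"])
E
```

```text
clock: 4.0
tool_pos: [0.5819, 0.0119, 0.2503]
orientation: [180.0, -0.0, -112.9]
force: [-0.3, -1.1, -0.1]
opening: 0.0874
gripper_force: 0.0
probe_mid 0.91 [243.4, 158.6] [0.586, -0.0028, 0.012]
probe_mid 0.71 [388.9, 112.4] [0.3874, 0.0155, 0.012]
probe_tip 0.92 [244.9, 243.3] [0.6327, 0.1118, 0.012]
probe_tip 0.56 [372.9, 47.3] [0.3836, -0.0675, 0.012]
probe 0.72 [389.2, 98.2] [0.3767, -0.0, 0.0]
probe 0.58 [241.7, 177.1] [0.5994, 0.0218, 0.0]
[ 20.2  10.9  -9.4   0.  -69.7 -43.3] [0.58071982 0.00959094 0.25061833] [ 1.79991109e+02 -8.60611977e-03 -1.13021768e+02]
```

View pics/w1.png

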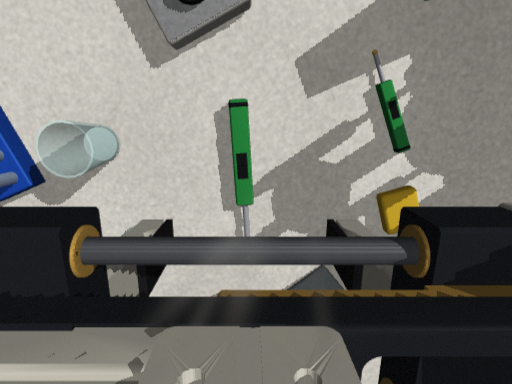

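The wrist view shows the probe's handle from its tail at (238,102) to its front at (244,205), with the stem running down behind the gripper. I'll fit the axis from the green region.

```bash
cat >> h.py <<'E'
def w(px,z,m,cam="wrist"): return atz(cam,px,z,m)
E
python3 - <<'E'
from h import *
m=eyes.camera_model("wrist"); im=eyes.snapshot("wrist"); hsv=cv2.cvtColor(im,cv2.COLOR_BGR2HSV)
g=cv2.inRange(hsv,(45,90,30),(80,255,255))
g[:, :200]=0;g[:,290:]=0;g[230:]=0
g=cv2.morphologyEx(g,cv2.MORPH_CLOSE,np.ones((5,5)))
n,l,st,c=cv2.connectedComponentsWithStats(g);i=1+st[1:,4].argmax()
p=np.argwhere(l==i)[:,::-1]
P=np.array([atz("wrist",q,.024,m)[:2] for q in p]);r=cv2.minAreaRect((P*1e3).astype(np.float32));print(r,cv2.boxPoints(r))
print(st[i])
d=np.array([.63270-.586,.1118+.0028]);print(np.degrees(np.arctan2(d[1],d[0])),np.linalg.norm(d))
E
```

```text
((585.3671875, -10.92694091796875), (137.97071838378906, 23.478515625), 70.52867889404297) [[551.3041   -72.05382 ]
 [573.4398   -79.88002 ]
 [619.4303    50.199936]
 [597.29456   58.02614 ]]
[ 229  101   24  106 1640]
67.82888998439377 0.12374994949493921
```

```bash
python3 - <<'E'
from h import *
plan([.588,-.002,.004],[0,0,-1],[np.sin(np.radians(70.3)),-np.cos(np.radians(70.3)),0])
E
```

```text
turn [-0.     0.    -0.058] n>=0.3 0.31160781005245536 | shift before turn [  7.8 -11.2 246.7] after turn [  8.4 -10.7 246.7] dist 247.10728503970836
```

```bash
python3 -m crank '[0,0,-0.058,0,0,0,1, 0,0,0,8.4,-10.7,50,1, 0,0,0,0,0,50,1, 0,0,0,0,0,50,1, 0,0,0,0,0,40,1]'; python3 - <<'E'
from h import *
plan([.588,-.002,.004],[0,0,-1],[np.sin(np.radians(70.3)),-np.cos(np.radians(70.3)),0])
m=look([("probe_mid",.012)],1); im=eyes.snapshot("wrist"); hsv=cv2.cvtColor(im,cv2.COLOR_BGR2HSV)
cv2.imwrite("pics/w2.png",im)
E
```

```text
clock: 4.88
tool_pos: [0.5876, -0.0023, 0.059]
orientation: [180.0, -0.0, -109.7]
force: [0.2, 0.3, 0.2]
opening: 0.0876
gripper_force: 0.0
turn [ 0.001 -0.    -0.001] n>=0.0 0.004443449473829288 | shift before turn [-0.4 -0.3 55. ] after turn [-0.4 -0.3 55. ] dist 55.04308484456725
probe_mid 0.74 [252.6, 209.1] [0.5864, -0.0023, 0.012]
```

View pics/w2.png

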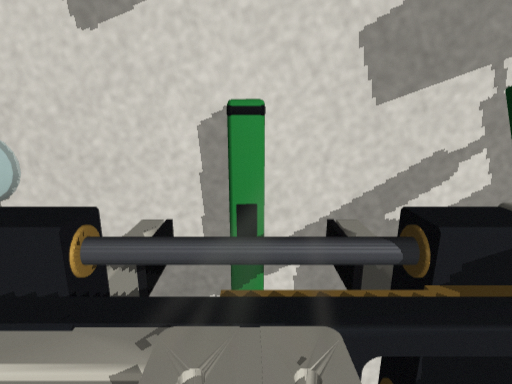

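The probe lies parallel to the fingers and nearly centred (column 247 against 252). I'll go down and grip.

```bash
python3 - <<'E'
from h import *
m=eyes.camera_model("wrist");o=get_obs();R0=R.from_euler('xyz',o["orientation"],degrees=True)
for px,z in (((246.5,108),.024),((246.5,98),.012)): print(R0.inv().apply(atz("wrist",px,z,m)-o["tool_pos"]))
E
python3 -m crank '[0,0,0,0,2.5,20,1, 0,0,0,0,0,20,1, 0,0,0,0,0,14,1, 0,0,0,0,0,0,0, 0,0,0,0,0,0,0]'; python3 -m crank '[0,0,0,0,0,0,0, 0,0,0,0,0,0,0, 0,0,0,0,0,0,0, 0,0,0,0,0,0,0, 0,0,0,0,0,0,0]'
```

```text
[ 0.07140483 -0.00309489  0.03549296]
[ 0.07824214 -0.00320066  0.04751054]
clock: 5.65
tool_pos: [0.5869, -0.0002, 0.0077]
orientation: [-179.9, 0.0, -109.6]
force: [0.2, -0.4, -0.1]
opening: 0.0728
gripper_force: 0.0
clock: 6.28
tool_pos: [0.5862, -0.0003, 0.0066]
orientation: [-180.0, -0.0, -109.6]
force: [-0.4, 0.4, 0.6]
opening: 0.0238
gripper_force: 30.0
```

```bash
python3 -m crank '[0,0,0,0,0,-30,0, 0,0,0,0,0,-50,0, 0,0,0,0,0,-55,0, 0,0,0,0,0,-55,0, 0,0,0,0,0,-55,0]'; python3 - <<'E'
from h import *
plan([.57,.37,.30],[0,0,-1],[1,0,0])
E
```

```text
clock: 6.9
tool_pos: [0.5855, -0.0003, 0.2532]
orientation: [180.0, 0.0, -109.7]
force: [0.4, -0.8, -2.0]
opening: 0.0238
gripper_force: 30.0
turn [ 0.     0.    -0.343] n>=1.8 1.837117250692378 | shift before turn [-343.5  139.1  -46.7] after turn [-370.3   15.5  -46.8] dist 373.5697048068103
```

```bash
python3 -m crank '[0,0,-0.171,0,0,0,0, 0,0,-0.172,0,0,0,0, 0,0,0,-50,2,-8,0, 0,0,0,-50,2,-8,0, 0,0,0,-50,2,-8,0]' >/dev/null;  python3 -m crank '[0,0,0,-50,2,-8,0, 0,0,0,-50,2,-8,0, 0,0,0,-50,2,-7,0, 0,0,0,-50,2,0,0, 0,0,0,-20,2,0,0]'; python3 - <<'E'
from h import *
look([("rest",0),("rest_mid",.1),("rest_tip",.02)],2,"pics/w3.png")
o=get_obs();print(o["joint_pos"].round(1),o["tool_pos"],o["orientation"])
E
```

```text
clock: 8.15
tool_pos: [0.5693, 0.3722, 0.2973]
orientation: [179.9, -0.0, -89.9]
force: [0.5, -0.4, -1.5]
opening: 0.0239
gripper_force: 30.0
rest 0.63 [253.2, 99.3] [0.5647, 0.2791, 0.0]
rest_mid 0.88 [249.7, 85.2] [0.5701, 0.2697, 0.1]
rest_tip 0.61 [265.7, 150.2] [0.5462, 0.3522, 0.02]
[ 49.4  19.1   7.8  -0.  -78.7 -49.3] [0.56982175 0.36936632 0.29801683] [ 1.79952466e+02 -5.37502749e-02 -8.99811362e+01]
```

View pics/w3.png

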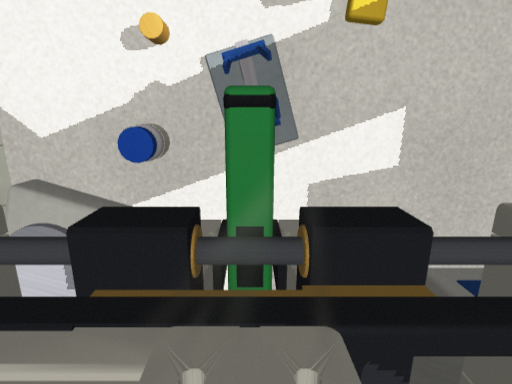

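The wrist view shows the rest turned slightly: foot corners at (206,57), (270,36), (298,135), upper saddle between (223,70) and (270,45).

```bash
python3 - <<'E'
from h import *
m=eyes.camera_model("wrist");o=get_obs();R0=R.from_euler('xyz',o["orientation"],degrees=True)
P=[atz("wrist",p,.008,m)[:2] for p in ((206,57),(271,35),(298,136))]
print(np.round(P,4)); a=P[2]-P[1];b=P[1]-P[0];print(np.degrees(np.arctan2(a[1],a[0])),np.degrees(np.arctan2(b[1],b[0])),np.linalg.norm(a),np.linalg.norm(b))
im=cv2.imread("pics/w3.png");hsv=cv2.cvtColor(im,cv2.COLOR_BGR2HSV)
g=cv2.inRange(hsv,(105,120,40),(125,255,255)); ys,xs=np.nonzero(g[20:90,200:300]); r=cv2.minAreaRect(np.c_[xs+200,ys+20].astype(np.float32)); print(r)
B=cv2.boxPoints(r);print(B)
print([np.round(atz("wrist",p,.135,m),4).tolist() for p in B])
x,e=tri([ray("wrist",(249.7,85.2),m),ray("scene",(374,192.3)),ray("side",(197.6,264.9))]);print("rest_mid",x,e)
x,e=tri([ray("wrist",(253.2,99.3),m),ray("scene",(372.5,218.1)),ray("side",(204.2,300.9))]);print("rest",x,e)
x,e=tri([ray("wrist",(249.7,85.2),m),ray("side",(197.6,264.9))]);print("rest_mid",x,e)
# probe tail in tool, held: top-face tail edge
for px,z in (((250,106),-.0174),((250,93),-.0054)):
    pt,d=ray("wrist",px,m); t=R0.inv().apply(pt-o["tool_pos"]);dd=R0.inv().apply(d); print(np.round(t+dd*(z-t[2])/dd[2],4))
look([("probe_mid",o["tool_pos"][2]+.0054)],1)
E
```

```text
[[0.6323 0.2196]
 [0.5409 0.1914]
 [0.4979 0.3295]]
107.30400762028356 -162.8185253321463 0.1446368260373279 0.0955998910585341
((245.29283142089844, 56.09983825683594), (21.471187591552734, 49.62936782836914), 72.80146026611328)
[[218.41336   53.181576]
 [265.8236    38.506977]
 [272.1723    59.0181  ]
 [224.76205   73.6927  ]]
[[0.6023, 0.2399, 0.135], [0.5545, 0.2264, 0.135], [0.5478, 0.2454, 0.135], [0.5962, 0.2593, 0.135]]
rest_mid [0.57086603 0.26687755 0.1058423 ] [np.float64(0.000633783448118368), np.float64(0.00410919718289911), np.float64(0.003850824733612393)]
rest [0.56553361 0.27708461 0.00424681] [np.float64(0.0005977444023004432), np.float64(0.004354231473896483), np.float64(0.0038268603364123074)]
rest_mid [0.5721912  0.26810259 0.10425322] [np.float64(0.001769217724015625), np.float64(0.0017692177240154158)]
[ 0.071  -0.0008 -0.0174]
[ 0.0777 -0.0008 -0.0054]
probe_mid 0.53 [268.6, 150.4] [0.561, 0.3201, 0.3034]
```

```bash
python3 - <<'E'
from h import *
plan([.5375,.372,.298],[0,0,-1],[.955,.297,0])
E
```

```text
turn [ 0.    -0.    -0.302] n>=1.6 1.6195006276540176 | shift before turn [-3.3 32.7  0.6] after turn [-12.9  30.2   0.6] dist 32.88088673281458
```

```bash
python3 -m crank '[0,0,-0.151,0,0,0,0, 0,0,-0.151,0,0,0,0, 0,0,0,-13,30,0,0, 0,0,0,0,0,0,0]'; python3 - <<'E'
from h import *
m=look([("rest",0),("rest_mid",.1045),("rest_tip",.02)],2)
im=eyes.snapshot("wrist").copy();hsv=cv2.cvtColor(im,cv2.COLOR_BGR2HSV)
g=cv2.inRange(hsv,(105,120,40),(125,255,255)); ys,xs=np.nonzero(g[20:95,190:310]);print(xs.min()+190,xs.max()+190,ys.min()+20,ys.max()+20)
cv2.imwrite("pics/w4.png",cv2.resize(im[:220,150:350],(800,600),interpolation=cv2.INTER_CUBIC)[:, :])
o=get_obs();print(o["tool_pos"],o["orientation"])
E
```

```text
clock: 8.95
tool_pos: [0.5367, 0.3722, 0.2997]
orientation: [-180.0, 0.0, -72.7]
force: [-0.9, -0.1, -0.7]
opening: 0.024
gripper_force: 30.0
rest 0.92 [247.6, 96.1] [0.5696, 0.2802, 0.0]
rest_mid 0.76 [249.1, 79.4] [0.5704, 0.2691, 0.1045]
rest_mid 0.39 [177.0, 2.8] [0.6669, 0.2184, 0.1045]
229 277 40 61
[0.53817376 0.37273553 0.29861872] [-1.79989914e+02  8.42351584e-04 -7.27499977e+01]
```

View pics/w4.png

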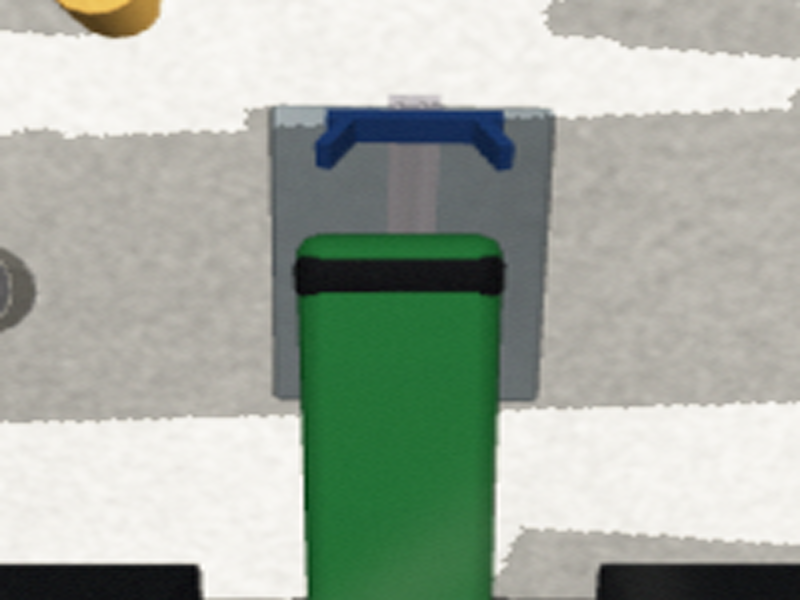

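The foot, the saddle and the held probe are all nearly parallel in the image. The foot corners in the crop are (273,107), (552,107), (273,398), (538,400), and the probe tail is at row 235.

```bash
python3 - <<'E'
from h import *
m=eyes.camera_model("wrist");o=get_obs();R0=R.from_euler('xyz',o["orientation"],degrees=True)
f=lambda c,z:R0.inv().apply(atz("wrist",(c[0]/4+150,c[1]*220/600),z,m)-o["tool_pos"])*1e3
tz=o["tool_pos"][2]
for n,c,z in (("TL",(273,107),.006),("TR",(552,107),.006),("BL",(273,398),.006),("BR",(538,400),.006),("sadL",(328,110),.125),("sadR",(502,110),.125),("tipL",(318,168),.14),("tipR",(513,168),.14),("tail",(400,236),tz+.0174),("tailL",(299,300),tz+.0174),("tailR",(500,300),tz+.0174)): print(n,np.round(f(c,z),1))
for rm in ([.5704,.2691,.1045],[.5709,.2669,.1058]): print("rest_mid in tool",np.round(R0.inv().apply(np.array(rm)-o["tool_pos"])*1e3,1))
r1=ray("wrist",(249.1,79.4),m)
# side view of rest as now for joint tri with earlier wrist ray
x,e=tri([r1,ray("scene",(374,192.3)),ray("side",(197.6,264.9))]);print(x,e)
E
```

```text
TL [173.4 -44.7 292.6]
TR [173.3  53.  292.6]
BL [ 25.  -48.6 292.6]
BR [ 23.8  52.4 292.6]
sadL [144.  -19.  173.6]
sadR [143.9  26.  173.6]
tipL [121.  -21.  158.6]
tipR [120.9  27.9 158.6]
tail [ 79.8  -0.6 -17.4]
tailL [ 69.5 -12.4 -17.4]
tailR [ 69.5  11.  -17.4]
rest_mid in tool [108.5  -0.  194.1]
rest_mid in tool [110.8   0.2 192.8]
[0.57118222 0.26775962 0.10606758] [np.float64(0.0020222675037762186), np.float64(0.004914239922105915), np.float64(0.0031314914656283494)]
```

```bash
python3 - <<'E'
from h import *
o=get_obs();R0=R.from_euler('xyz',o["orientation"],degrees=True)
rm=o["tool_pos"]+R0.apply([.1095,.0037,.1935]); print("rest_mid(lat incl. grip offset)",rm)
u=-(R0*R.from_rotvec([0,0,.015])).as_matrix()[:,0]; u[2]=0;u/=np.linalg.norm(u); v=np.cross(u,[0,0,1]);print("u",u,"yaw",np.degrees(np.arctan2(u[1],u[0])))
np.savez("rest.npz",rm=rm,u=u,v=v)
E
python3 -m crank '[0,0,0.015,0,0,0,0, 0,0.157,0,0,0,0,0, 0,0.157,0,0,0,0,0, 0,0.157,0,0,0,0,0, 0,0.157,0,0,0,0,0]' >/dev/null; python3 -m crank '[0,0.157,0,0,0,0,0, 0,0,0,0,0,0,0]'
cat >> h.py <<'E'
def rest():
    f=np.load("rest.npz");rm,u,v=f["rm"],f["u"],f["v"];k=np.array([0,0,1.]);s=.5**.5
    return rm,u,v,s*(u-k),s*(-u-k)   # d: down the probe, n: into the slope
E
python3 - <<'E'
from h import *
rm,u,v,d,n=rest()
plan(rm+.0054*n-.08*n-.006*d,n,v); print(get_obs()["joint_pos"].round(1))
E
```

```text
rest_mid(lat incl. grip offset) [0.56714318 0.26707646 0.10511646]
u [-0.28218349  0.95936045  0.        ] yaw 106.39056558710857
clock: 10.07
tool_pos: [0.5367, 0.3744, 0.2944]
orientation: [179.6, -45.4, -73.2]
force: [0.1, -0.4, -1.7]
opening: 0.0238
gripper_force: 30.0
turn [ 0.001 -0.006  0.005] n>=0.0 0.04481553222532808 | shift before turn [-49.8   0.7 137.8] after turn [-48.9   1.1 138.1] dist 146.52099491910178
[ 66.5  31.8   2.5  27.4 -97.6 -55.3]
```

```bash
python3 -m crank '[0,0,0,-49,1,0,0, 0,-0.005,0,0,0,45,0, 0,0,0,0,0,45,0, 0,0,0,0,0,48,0, 0,0,0,0,0,0,0]'
python3 - <<'E'
from h import *
rm,u,v,d,n=rest()
plan(rm+.0054*n-.006*d,n,v); print(get_obs()["joint_pos"].round(1))
im=eyes.snapshot("side"); cv2.imwrite("pics/s5.png",cv2.resize(im[200:370,110:310],(800,600)))
E
```

```text
clock: 10.7
tool_pos: [0.5541, 0.3093, 0.1643]
orientation: [179.8, -44.7, -73.6]
force: [0.3, 0.4, -1.2]
opening: 0.0237
gripper_force: 30.0
turn [ 0.004  0.005 -0.   ] n>=0.0 0.03587653900677257 | shift before turn [-4.3 -0.9 78.5] after turn [-4.6 -0.6 78.5] dist 78.59634233953052
[ 62.6  33.5 -12.3  29.3 -81.2 -60.8]
```

View pics/s5.png

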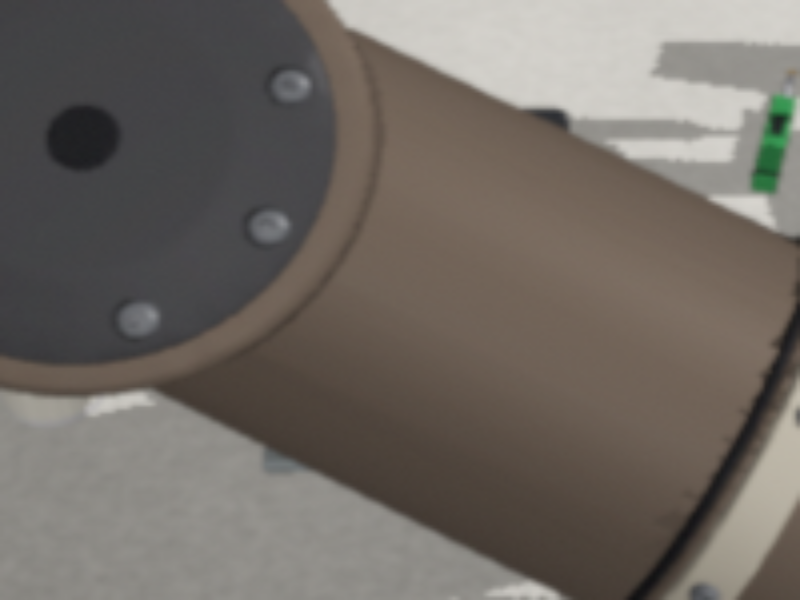

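The side camera is blocked by the arm, so I lower by feel.

```bash
python3 -m crank '[0,0,0,-4,-0.7,30,0, 0,0,0,0,0,20,0, 0,0,0,0,0,12,0, 0,0,0,0,0,6,0, 0,0,0,0,0,0,0]'
python3 -m crank '[0,0,0,0,0,4,0, 0,0,0,0,0,0,0]';python3 -m crank '[0,0,0,0,0,2,0, 0,0,0,0,0,0,0]'; python3 - <<'E'
from h import *
rm,u,v,d,n=rest()
plan(rm+.0054*n-.006*d,n,v)
m=eyes.camera_model("wrist");im=eyes.snapshot("wrist"); cv2.imwrite("pics/w6.png",cv2.resize(im[:300,130:380],(720,600)))
E
```

```text
clock: 11.38
tool_pos: [0.568, 0.2704, 0.1153]
orientation: [-179.9, -44.7, -73.6]
force: [0.8, -0.3, -1.0]
opening: 0.0237
gripper_force: 30.0
clock: 11.62
tool_pos: [0.5685, 0.2675, 0.1121]
orientation: [-180.0, -44.7, -73.6]
force: [0.2, -0.0, -0.7]
opening: 0.0236
gripper_force: 30.0
clock: 11.88
tool_pos: [0.5689, 0.2659, 0.1105]
orientation: [180.0, -44.7, -73.6]
force: [-0.0, -0.2, -0.7]
opening: 0.0239
gripper_force: 30.0
turn [-0.001  0.005  0.001] n>=0.0 0.02898482922252247 | shift before turn [1.1 1.3 8.1] after turn [1.1 1.3 8.1] dist 8.241383623836393
```

View pics/w6.png

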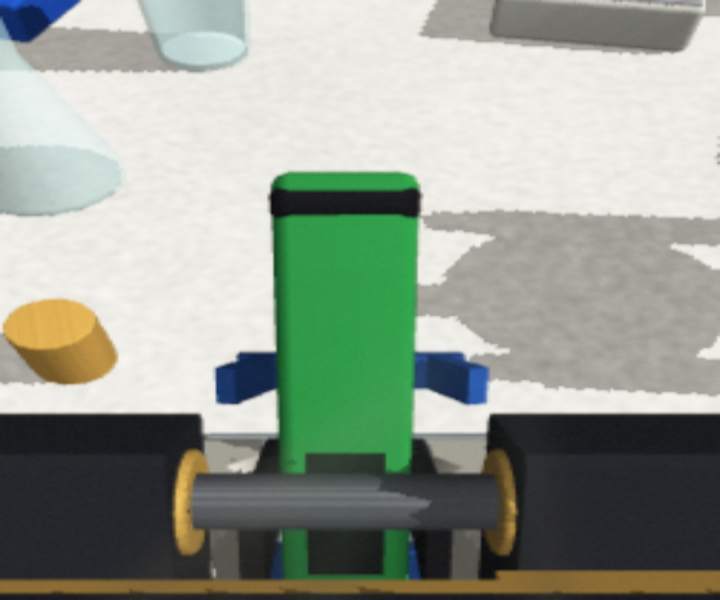

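Seen from above, the saddle (217–487) is centred about 1 mm right of the probe (277–414), so I correct that and lower on.

```bash
python3 -m crank '[0,0,0,0,1.2,3,0, 0,0,0,0,0,0,0]';python3 -m crank '[0,0,0,0,0,2,0, 0,0,0,0,0,0,0]';python3 -m crank '[0,0,0,0,0,2,0, 0,0,0,0,0,0,0]'|grep -E "pos|force"; python3 -m crank '[0,0,0,0,0,2,0, 0,0,0,0,0,0,0]'|grep -E "pos|force"
```

```text
clock: 12.18
tool_pos: [0.5686, 0.2642, 0.1088]
orientation: [-179.9, -44.7, -73.6]
force: [-1.6, 3.0, 1.6]
opening: 0.0236
gripper_force: 30.0
clock: 12.42
tool_pos: [0.5687, 0.2642, 0.1086]
orientation: [-179.8, -44.6, -73.6]
force: [-10.1, 9.2, 10.1]
opening: 0.0239
gripper_force: 30.0
tool_pos: [0.5688, 0.2641, 0.1086]
force: [-19.3, 15.1, 20.2]
gripper_force: 30.0
tool_pos: [0.5689, 0.264, 0.1085]
force: [-28.1, 21.4, 29.0]
gripper_force: 30.1
```

Contact comes 6 mm early with a sideways part, so the handle is on a wall. I check the moment to find where.

```bash
python3 - <<'E'
from h import *
rm,u,v,d,n=rest();o=get_obs();R0=R.from_euler('xyz',o["orientation"],degrees=True)
F=R0.inv().apply(o["force"]);M=R0.inv().apply(o["moment"]);print("F tool",F,"M tool",M)
p=np.cross(F,M)/(F@F);print("line of action pt (about TCP if moment there)",p*1e3,"dir",F/np.linalg.norm(F))
im=eyes.snapshot("scene"); cv2.imwrite("pics/s7.png",cv2.resize(im[140:290,280:480],(800,600),interpolation=cv2.INTER_CUBIC))
E
```

```text
F tool [  0.1025851   20.61644272 -40.81637837] M tool [-8.22040349 -2.37151055 -0.0633645 ]
line of action pt (about TCP if moment there) [-46.91614091 160.46369758  80.93265167] dir [ 0.00224339  0.45085213 -0.89259584]
```

View pics/s7.png

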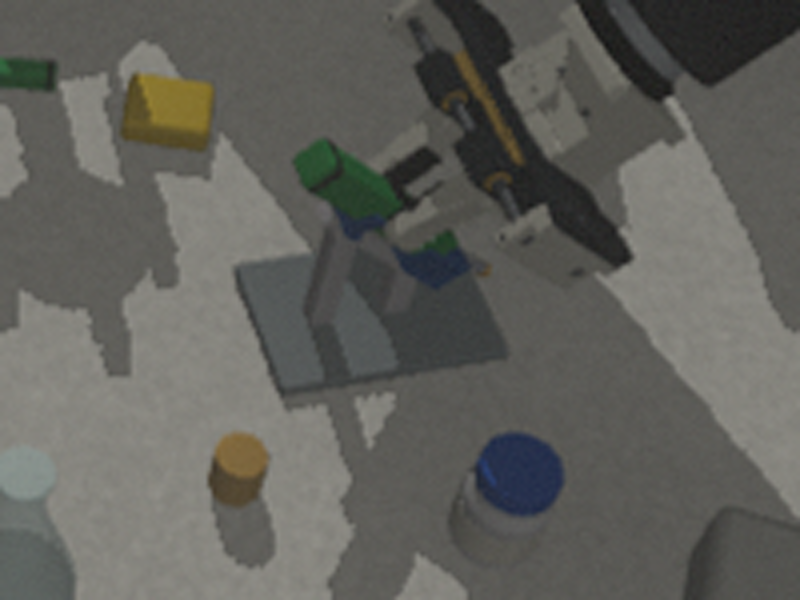

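```bash
python3 -m crank '[0,0,0,0,0,-9,0, 0,0,0,0,0,0,0]'; python3 - <<'E'
from h import *
o=get_obs();R0=R.from_euler('xyz',o["orientation"],degrees=True)
print("F tool",R0.inv().apply(o["force"]),"M tool",R0.inv().apply(o["moment"]),o["tau"].round(1),o["joint_pos"].round(1))
for c in("scene","side"): eyes.snapshot(c)
im=np.hstack([eyes.snapshot(c) for c in ("scene","side")])
cv2.imwrite("pics/b8.png",cv2.resize(im,(800,300)))
E
```

```text
clock: 13.22
tool_pos: [0.5677, 0.266, 0.1107]
orientation: [-180.0, -44.7, -73.6]
force: [-0.1, 0.1, -2.2]
opening: 0.0239
gripper_force: 30.0
F tool [-1.65361561  0.10245779  1.41288614] M tool [-0.10432861 -2.73973701 -0.11883887] [  0.8 -68.2  20.7   5.   -2.6   0. ] [ 59.7  34.6 -19.3  32.4 -73.1 -63.4]
```

View pics/b8.png

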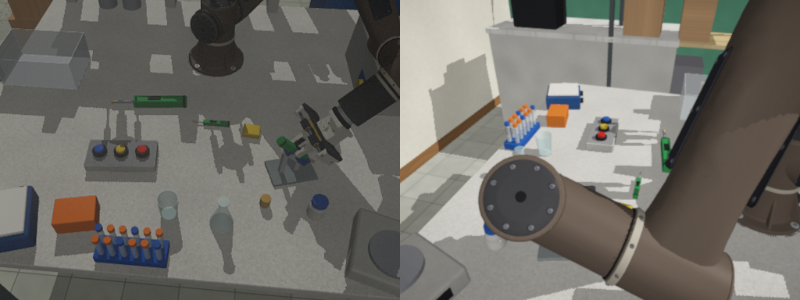

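The image shows nothing else touching. With the free-air moment subtracted, the contact force acts near x≈−7 mm, which fits both saddles carrying the handle. I'll touch down lightly and slide down to the stop.

```bash
for i in 1; do python3 -m crank '[0,0,0,0,0,3,0, 0,0,0,0,0,0,0]'|grep -E "pos|force"; python3 -m crank '[0,0,0,-3,0,0,0, 0,0,0,0,0,0,0]'|grep -E "pos|force";  python3 -m crank '[0,0,0,-2,0,0,0, 0,0,0,0,0,0,0]'|grep -E "pos|force"; python3 -m crank '[0,0,0,-2,0,0,0, 0,0,0,0,0,0,0]'|grep -E "pos|force"; done; python3 - <<'E'
from h import *
rm,u,v,d,n=rest();o=get_obs();R0=R.from_euler('xyz',o["orientation"],degrees=True)
print("F tool",R0.inv().apply(o["force"]),"M",R0.inv().apply(o["moment"]));plan(rm+.0054*n,n,v)
E
```

```text
tool_pos: [0.5684, 0.2638, 0.1088]
force: [-5.2, 3.1, 4.0]
gripper_force: 30.0
tool_pos: [0.5682, 0.2659, 0.1067]
force: [-1.2, 2.4, 4.6]
gripper_force: 30.0
tool_pos: [0.5679, 0.2667, 0.1059]
force: [0.3, 0.6, 7.0]
gripper_force: 30.0
tool_pos: [0.5679, 0.2668, 0.1058]
force: [1.6, -4.2, 12.5]
gripper_force: 30.0
F tool [12.00512616 -0.35620391 -5.67394531] M [ 0.23937509  2.04686254 -0.05564467]
turn [-0.001  0.001 -0.   ] n>=0.0 0.005679640241749046 | shift before turn [-0.8  0.6  5.6] after turn [-0.8  0.6  5.6] dist 5.648475356432805
```

The stop is felt (12 N along the axis, sideways force gone, within 1 mm of the predicted place). I let go.

```bash
python3 -m crank '[0,0,0,1.2,0,-0.5,0, 0,0,0,0,0,0,0.45, 0,0,0,0,0,0,0.45, 0,0,0,0,0,0,0.45, 0,0,0,0,0,0,0.45]'; python3 -m crank '[0,0,0,0,0,-20,0.45, 0,0,0,0,0,-30,0.6, 0,0,0,0,0,-40,1, 0,0,0,0,0,-40,1, 0,0,0,0,0,0,1]'; python3 - <<'E'
from h import *
m=look([("probe_mid",.11),("rest_mid",.11)],1)
im=eyes.snapshot("wrist");cv2.imwrite("pics/w9.png",im); o=get_obs();print(o["tool_pos"],o["orientation"])
E
```

```text
clock: 15.05
tool_pos: [0.567, 0.2679, 0.1045]
orientation: [180.0, -44.7, -73.5]
force: [-0.1, 0.3, -0.2]
opening: 0.039
gripper_force: 0.0
clock: 15.68
tool_pos: [0.5414, 0.3585, 0.1989]
orientation: [-179.7, -44.5, -73.6]
force: [0.7, -0.2, -0.9]
opening: 0.0741
gripper_force: 0.0
probe_mid 0.9 [456.1, 37.7] [0.3583, -0.0439, 0.11]
rest_mid 0.6 [249.0, 180.9] [0.57, 0.268, 0.11]
[0.54095756 0.3545647  0.19623132] [179.88155977 -44.75208102 -73.50985691]
```

View pics/w9.png

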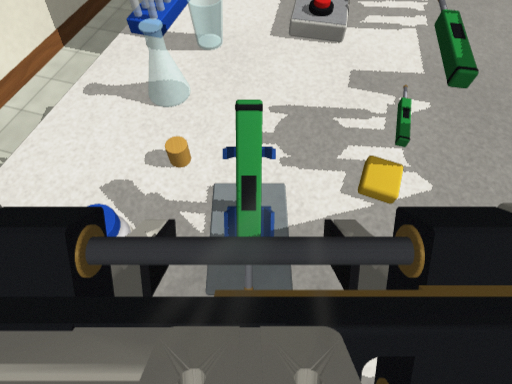

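The probe is seated in both saddles and centred: tail at (249,100), saddle 223–276. Next I go round to the upper end.

```bash
python3 - <<'E'
from h import *
rm,u,v,d,n=rest()
rm2=np.array([.5679,.2668,.1058])-.0054*n
m=eyes.camera_model("wrist");E=np.array(m["extrinsics"])
def pj(p):
    q=E[:3,:3].T@(p-E[:3,3]);return m["fx"]*q[0]/q[2]+m["cx"],m["fy"]*q[1]/q[2]+m["cy"]
for r in (rm,rm2): print(np.round(pj(r-.08*d-.012*n),1),np.round(pj(r-.08*d),1),"seen tail edge (249,100)")
np.savez("rest.npz",rm=rm2,u=u,v=v);print(rm2)
plan([.57,.25,.36],n,v)
E
```

```text
[249.9 101.6] [249.8 102.3] seen tail edge (249,100)
[249.1 100.3] [249.1 101. ] seen tail edge (249,100)
[0.56682252 0.2704632  0.10961838]
turn [0.001 0.004 0.001] n>=0.0 0.024514048550085845 | shift before turn [192.4   1.9 -39.9] after turn [192.5   1.6 -39.1] dist 196.4622645923489
```

```bash
python3 -m crank '[0,0,0,48,0,-10,1, 0,0,0,48,0,-10,1, 0,0,0,48,0,-10,1, 0,0,0,48,1,-10,1, 0,-0.175,0,0,0,0,1]' >/dev/null; python3 -m crank '[0,-0.175,0,0,0,0,1, 0,-0.175,0,0,0,0,1, 0,-0.175,0,0,0,0,1, 0,-0.175,0,0,0,0,1, 0,-0.175,0,0,0,0,1]' >/dev/null; python3 -m crank '[0,-0.175,0,0,0,0,1, 0,-0.175,0,0,0,0,1, 0,-0.175,0,0,0,0,1, 0,0,0,0,0,0,1]'; python3 - <<'E'
from h import *
rm,u,v,d,n=rest();print(get_obs()["joint_pos"].round(1))
plan(rm-.14*d,d,v)
E
```

```text
clock: 17.62
tool_pos: [0.5718, 0.2477, 0.357]
orientation: [179.4, 45.7, -74.4]
force: [0.4, -0.2, 0.3]
opening: 0.0874
gripper_force: 0.0
[ 10.9  17.   15.  -45.5 -92.5   4.7]
turn [ 0.001  0.012 -0.009] n>=0.1 0.08091239058045535 | shift before turn [159.1  -3.1  49.5] after turn [158.5  -1.6  51.4] dist 166.63005881370697
```

```bash
python3 -m crank '[0,0.012,-0.009,0,0,0,1, 0,0,0,50,-1,17,1, 0,0,0,54,-1,17,1, 0,0,0,54,0,17,1, 0,0,0,0,0,0,1]'; python3 - <<'E'
from h import *
rm,u,v,d,n=rest();print(get_obs()["joint_pos"].round(1))
plan(rm-.042*d,d,v)
m=look([("probe_mid",.11)],2)
im=eyes.snapshot("wrist");hsv=cv2.cvtColor(im,cv2.COLOR_BGR2HSV)
g=cv2.inRange(hsv,(45,90,30),(80,255,255))
n_,l,st,c=cv2.connectedComponentsWithStats(g)
print([(s.tolist(),cc.round(0).tolist()) for s,cc in zip(st[1:],c[1:]) if s[4]>150])
E=np.array(m["extrinsics"])
def pj(p):
    q=E[:3,:3].T@(p-E[:3,3]);return m["fx"]*q[0]/q[2]+m["cx"],m["fy"]*q[1]/q[2]+m["cy"]
for a in (-.08,0,.06):
  for b in (-.012,.012):print(a,b,np.round(pj(rm+a*d+b*n+.012*v),1),np.round(pj(rm+a*d+b*n-.012*v),1))
E
```

```text
clock: 18.25
tool_pos: [0.594, 0.1795, 0.209]
orientation: [179.9, 44.8, -73.2]
force: [-0.4, -0.1, 0.5]
opening: 0.0878
gripper_force: 0.0
[  5.4  25.4   8.1 -43.8 -85.6  20.2]
turn [ 0.007 -0.003  0.006] n>=0.0 0.050150537431169734 | shift before turn [ 2.9 -0.2 95.4] after turn [ 3.2  0.4 95.4] dist 95.45632141718482
probe_mid 0.6 [245.7, 177.7] [0.5727, 0.2659, 0.11]
[([238, 172, 30, 38, 1075], [252.0, 191.0])]
-0.08 -0.012 [235.2 216.6] [266.1 216.8]
-0.08 0.012 [235.  186.5] [266.7 186.6]
0 -0.012 [238.3 191.9] [261.4 192. ]
0 0.012 [238.3 169.1] [261.8 169.2]
0.06 -0.012 [239.8 180.3] [259.2 180.4]
0.06 0.012 [239.8 161. ] [259.5 161.1]
```

```bash
python3 -m crank '[0.007,-0.003,0.006,3,0.5,0,1, 0,0,0,0,0,35,1, 0,0,0,0,0,35,1, 0,0,0,0,0,20,1, 0,0,0,0,0,5,1]'; python3 - <<'E'
from h import *
rm,u,v,d,n=rest()
plan(rm-.042*d,d,v)
E
```

```text
clock: 19.02
tool_pos: [0.5771, 0.2427, 0.1439]
orientation: [-179.4, 45.0, -73.2]
force: [-0.2, 0.8, 0.5]
opening: 0.0875
gripper_force: 0.0
turn [-0.006  0.     0.005] n>=0.0 0.03923890634521264 | shift before turn [3.3 2.1 3.1] after turn [3.3 2.  3.1] dist 5.012419961644146
```

```bash
python3 -m crank '[-0.006,0,0.005,3,2,2,1, 0,0,0,0,0,0,1, 0,0,0,0,0,0,0.5, 0,0,0,0,0,0,0, 0,0,0,0,0,0,0]'; python3 - <<'E'
from h import *
rm,u,v,d,n=rest()
plan(rm-.042*d,d,v)
E
python3 -m crank '[0,0,0,0,0,0,0, 0,0,0,0,0,0,0, 0,0,0,0,0,0,0, 0,0,0,0,0,0,0]'; python3 - <<'E'
from h import *
rm,u,v,d,n=rest()
plan(rm-.042*d,d,v)
E
```

```text
clock: 19.65
tool_pos: [0.576, 0.2406, 0.1404]
orientation: [180.0, 45.0, -73.7]
force: [0.1, -0.3, 0.8]
opening: 0.063
gripper_force: 0.0
turn [-0.001  0.001 -0.001] n>=0.0 0.008469890318992339 | shift before turn [-0.4  0.3  1.9] after turn [-0.4  0.3  1.9] dist 1.9261389035154537
clock: 20.15
tool_pos: [0.5758, 0.2407, 0.1402]
orientation: [179.9, 45.0, -73.7]
force: [-0.3, -0.0, -0.2]
opening: 0.0238
gripper_force: 30.0
turn [-0.     0.001 -0.001] n>=0.0 0.008071718688013948 | shift before turn [-0.4  0.2  1.6] after turn [-0.4  0.2  1.6] dist 1.6364039878128667
```

The tail end is gripped. I lift out along the slope normal, then go high and turn upright.

```bash
python3 -m crank '[0,0,0,-20,0,0,0, 0,0,0,-40,0,0,0, 0,0,0,-50,0,0,0, 0,0,0,-50,0,0,0, 0,0,0,-50,0,-40,0]'; python3 -m crank '[0,0,0,-40,0,-60,0, 0,0,0,0,0,-60,0, 0,0.157,0,0,0,0,0, 0,0.157,0,0,0,0,0, 0,0.157,0,0,0,0,0]'; python3 -m crank '[0,0.157,0,0,0,0,0, 0,0.157,0,0,0,0,0, 0,0,0,0,0,0,0]'; python3 - <<'E'
from h import *
print(get_obs()["joint_pos"].round(1));plan([.56,-.08,.38],[0,0,-1],[1,0,0])
E
```

```text
clock: 20.78
tool_pos: [0.5397, 0.358, 0.3153]
orientation: [179.6, 45.1, -73.8]
force: [0.4, 0.3, -0.6]
opening: 0.0235
gripper_force: 30.0
clock: 21.4
tool_pos: [0.5577, 0.3028, 0.4207]
orientation: [-179.9, 17.8, -73.7]
force: [0.6, -0.5, -1.9]
opening: 0.0236
gripper_force: 30.0
clock: 21.78
tool_pos: [0.5558, 0.3061, 0.4179]
orientation: [179.8, -0.1, -73.4]
force: [-0.9, -0.2, -1.3]
opening: 0.024
gripper_force: 30.0
[ 46.4  13.7  15.3  -0.  -91.8 -29.8]
turn [ 0.003 -0.002  0.289] n>=1.5 1.5506660017378608 | shift before turn [371.2 106.   38.7] after turn [386.1  -4.2  37.9] dist 387.95354487328814
```

```bash
python3 -m crank '[0,0,0.145,0,0,0,0, 0,0,0.145,0,0,0,0, 0,0,0,45,0,4,0, 0,0,0,50,-1,4,0, 0,0,0,50,-1,4,0]'>/dev/null; python3 -m crank '[0,0,0,50,-1,4,0, 0,0,0,50,-1,4,0, 0,0,0,50,0,4,0, 0,0,0,50,0,4,0, 0,0,0,40,0,4,0]'; python3 -m crank '[0,0,0,0,0,0,0]'>/dev/null; python3 - <<'E'
from h import *
m=look([("pad_red_top",.06),("pad_blue_top",.06),("pad_yellow_top",.06)],2)
im=eyes.snapshot("wrist");hsv=cv2.cvtColor(im,cv2.COLOR_BGR2HSV)
for n,a,b in (("red",(170,120,80),(180,255,255)),("red0",(0,150,80),(6,255,255)),("blue",(105,120,60),(125,255,255)),("yel",(18,130,80),(32,255,255))):
    k,l,st,c=cv2.connectedComponentsWithStats(cv2.inRange(hsv,a,b))
    print(n,[(s.tolist(),np.round(atz("wrist",cc,.06,m),4).tolist()) for s,cc in zip(st[1:],c[1:]) if s[4]>60])
o=get_obs();print(o["tool_pos"],o["orientation"],m["cy"])
cv2.imwrite("pics/w10.png",im)
E
```

```text
clock: 23.02
tool_pos: [0.559, -0.0835, 0.3873]
orientation: [-180.0, 0.2, -90.4]
force: [1.1, -0.8, -2.5]
opening: 0.0238
gripper_force: 30.0
pad_red_top 0.89 [249.0, 78.5] [0.5593, -0.2087, 0.06]
pad_yellow_top 0.79 [244.9, 28.0] [0.5647, -0.2796, 0.06]
red []
red0 [([239, 65, 21, 23, 348], [0.5596, -0.2121, 0.06])]
blue [([6, 24, 22, 17, 278], [0.9072, -0.2774, 0.06]), ([20, 33, 69, 125, 3932], [0.8575, -0.1841, 0.06]), ([0, 76, 13, 14, 150], [0.9393, -0.2056, 0.06]), ([6, 145, 20, 14, 211], [0.9457, -0.1001, 0.06])]
yel [([235, 15, 21, 24, 400], [0.5646, -0.2815, 0.06]), ([190, 225, 12, 53, 357], [0.6603, 0.0814, 0.06]), ([302, 226, 8, 51, 214], [0.4602, 0.0845, 0.06]), ([247, 285, 188, 11, 1544], [0.3743, 0.1654, 0.06]), ([92, 291, 146, 5, 705], [0.7228, 0.1662, 0.06])]
[ 0.55964072 -0.08097258  0.38716722] [ 1.79982100e+02  9.28505621e-02 -9.02612748e+01] 191.94845033441325
```

```bash
python3 - <<'E'
from h import *
print(tri([ray("wrist",(249,78.5)),ray("scene",(181.2,191.4)),ray("side",(258.4,171.5))]))
plan([.5595,-.210,.24],[0,0,-1],[1,0,0])
E
```

```text
(array([ 0.56036928, -0.20938841,  0.05142064]), [np.float64(0.00251654328364118), np.float64(0.0034441468784170426), np.float64(0.0045872573092651855)])
turn [ 0.     0.002 -0.005] n>=0.0 0.02597393112150464 | shift before turn [129.3  -0.5 147. ] after turn [1.290e+02 1.000e-01 1.472e+02] dist 195.7199123862929
```

```bash
python3 -m crank '[0,0,-0.005,43,0,0,0, 0,0,0,43,0,0,0, 0,0,0,43,0,40,0, 0,0,0,0,0,50,0, 0,0,0,0,0,50,0]'; python3 -m crank '[0,0,0,0,0,0,0, 0,0,0,0,0,6,0, 0,0,0,0,0,0,0]'; python3 -m crank '[0,0,0,0,0,3,0, 0,0,0,0,0,0,0]'|grep -E "pos|force:"; python3 -m crank '[0,0,0,0,0,3,0, 0,0,0,0,0,0,0]'|grep -E "pos|force:"
```

```text
clock: 24.02
tool_pos: [0.5595, -0.2102, 0.2455]
orientation: [180.0, 0.1, -90.0]
force: [0.9, 1.1, -1.6]
opening: 0.0237
gripper_force: 30.0
clock: 24.4
tool_pos: [0.5604, -0.2103, 0.2428]
orientation: [-179.9, 0.0, -90.0]
force: [-0.1, 0.4, -0.7]
opening: 0.024
gripper_force: 30.0
tool_pos: [0.5594, -0.2105, 0.2383]
force: [-0.1, -0.1, -1.1]
gripper_force: 30.0
tool_pos: [0.5591, -0.2106, 0.2345]
force: [0.2, -0.2, -0.5]
gripper_force: 30.0
```

```bash
for k in 1; do python3 -m crank '[0,0,0,0,0,3,0, 0,0,0,0,0,0,0]'|grep -E "pos|force:"; python3 -m crank '[0,0,0,0,0,3,0, 0,0,0,0,0,0,0]'|grep -E "pos|force:"; python3 -m crank '[0,0,0,0,0,3,0, 0,0,0,0,0,0,0]'|grep -E "pos|force:";python3 -m crank '[0,0,0,0,0,2,0, 0,0,0,0,0,0,0]'|grep -E "pos|force:"; done
```

```text
tool_pos: [0.5591, -0.2105, 0.2314]
force: [0.2, 0.1, -0.9]
gripper_force: 30.0
tool_pos: [0.5591, -0.2105, 0.2285]
force: [-0.6, -0.4, -1.3]
gripper_force: 30.0
tool_pos: [0.5591, -0.2105, 0.2255]
force: [0.1, -0.1, -1.5]
gripper_force: 30.0
tool_pos: [0.5592, -0.2105, 0.2236]
force: [-0.4, 0.5, -1.3]
gripper_force: 30.0
```

Not touched yet (tip at about 60 mm); on down.

```bash
for k in 1; do python3 -m crank '[0,0,0,0,0,2,0, 0,0,0,0,0,0,0]'|grep -E "pos|force:"; python3 -m crank '[0,0,0,0,0,2,0, 0,0,0,0,0,0,0]'|grep -E "pos|force:"; python3 -m crank '[0,0,0,0,0,2,0, 0,0,0,0,0,0,0]'|grep -E "pos|force:";python3 -m crank '[0,0,0,0,0,2,0, 0,0,0,0,0,0,0]'|grep -E "pos|force:"; done
```

```text
tool_pos: [0.5592, -0.2105, 0.2216]
force: [0.3, 0.1, -1.3]
gripper_force: 30.0
tool_pos: [0.5594, -0.2106, 0.2199]
force: [0.2, -0.3, 0.1]
gripper_force: 30.0
tool_pos: [0.5594, -0.2106, 0.218]
force: [-0.1, 0.2, 0.9]
gripper_force: 30.0
tool_pos: [0.5594, -0.2106, 0.2159]
force: [-0.2, 0.1, 2.2]
gripper_force: 30.0
```

```bash
python3 -m crank '[0,0,0,0,0,2,0, 0,0,0,0,0,0,0]'|grep -E "pos|force:"; python3 -m crank '[0,0,0,0,0,1,0, 0,0,0,0,0,0,0, 0,0,0,0,0,0,0, 0,0,0,0,0,0,0, 0,0,0,0,0,0,0]'|grep -E "pos|force:";python3 -m crank '[0,0,0,0,0,0,0, 0,0,0,0,0,0,0]'|grep -E "pos|force:"
```

```text
tool_pos: [0.5595, -0.2106, 0.2141]
force: [-0.5, 1.1, 5.1]
gripper_force: 30.0
tool_pos: [0.5595, -0.2108, 0.2138]
force: [-1.0, 1.3, 9.3]
gripper_force: 30.0
tool_pos: [0.5595, -0.2107, 0.2138]
force: [-1.4, 1.1, 8.9]
gripper_force: 30.0
```

Red is bottomed out (10 N, stiff) and was held for over 0.7 s. I raise and look for the blue pad.

```bash
python3 -m crank '[0,0,0,0,0,-15,0, 0,0,0,0,0,-35,0, 0,0,0,0,0,-30,0, 0,0,0,0,0,0,0, 0,0,0,0,0,0,0]'; python3 - <<'E'
from h import *
m=look([("pad_blue_top",.056),("pad_yellow_top",.056)],2)
im=eyes.snapshot("wrist");hsv=cv2.cvtColor(im,cv2.COLOR_BGR2HSV)
for n,a,b in (("blue",(105,120,60),(125,255,255)),("yel",(18,130,80),(32,255,255))):
    k,l,st,c=cv2.connectedComponentsWithStats(cv2.inRange(hsv,a,b))
    print(n,[(s.tolist(),np.round(atz("wrist",cc,.056,m),4).tolist()) for s,cc in zip(st[1:],c[1:]) if s[4]>60])
plan([.570,-.350,.295],[0,0,-1],[1,0,0])
E
```

```text
clock: 28.65
tool_pos: [0.5588, -0.2103, 0.292]
orientation: [179.9, 0.1, -90.0]
force: [0.8, 0.1, -2.0]
opening: 0.0238
gripper_force: 30.0
pad_blue_top 0.61 [243.3, 53.8] [0.567, -0.3529, 0.056]
pad_blue_top 0.46 [250.5, 183.2] [0.5581, -0.1888, 0.056]
pad_yellow_top 0.76 [241.9, 112.0] [0.5692, -0.2833, 0.056]
blue [([227, 43, 26, 28, 583], [0.5715, -0.3495, 0.056]), ([0, 115, 67, 122, 4204], [0.8508, -0.2024, 0.056])]
yel [([423, 42, 11, 8, 70], [0.3391, -0.3621, 0.056]), ([232, 102, 24, 26, 488], [0.5667, -0.2797, 0.056]), ([190, 225, 12, 53, 367], [0.6399, -0.0876, 0.056]), ([302, 226, 7, 51, 227], [0.4776, -0.0868, 0.056]), ([252, 285, 183, 11, 1533], [0.4055, -0.0214, 0.056]), ([91, 290, 143, 6, 701], [0.6916, -0.0184, 0.056])]
turn [ 0.003  0.001 -0.   ] n>=0.0 0.016625272414791725 | shift before turn [139.5 -11.1  -3.5] after turn [139.5 -11.1  -3.3] dist 139.9779296353525
```

```bash
python3 -m crank '[0,0,0,47,-4,0,0, 0,0,0,47,-4,0,0, 0,0,0,46,-3,0,0, 0,0,0,0,0,0,0, 0,0,0,0,0,40,0]'; python3 -m crank '[0,0,0,0,0,24,0, 0,0,0,0,0,0,0, 0,0,0,0,0,4,0, 0,0,0,0,0,0,0]'|grep -E "pos|force:"; python3 -m crank '[0,0,0,0,0,4,0, 0,0,0,0,0,0,0]'|grep -E "pos|force:"; python3 -m crank '[0,0,0,0,0,3,0, 0,0,0,0,0,0,0]'|grep -E "pos|force:"; python3 -m crank '[0,0,0,0,0,2,0, 0,0,0,0,0,0,0]'|grep -E "pos|force:"
```

```text
clock: 29.48
tool_pos: [0.5716, -0.3519, 0.2546]
orientation: [-179.8, -0.1, -90.1]
force: [0.5, 0.2, -2.4]
opening: 0.0239
gripper_force: 30.0
tool_pos: [0.5707, -0.3505, 0.2257]
force: [-0.2, -0.4, -0.5]
gripper_force: 30.0
tool_pos: [0.5701, -0.3505, 0.2207]
force: [0.1, -0.7, -0.7]
gripper_force: 30.0
tool_pos: [0.5703, -0.3506, 0.2179]
force: [-0.6, 0.2, 1.7]
gripper_force: 30.0
tool_pos: [0.5703, -0.3507, 0.2159]
force: [-0.1, 0.2, 2.6]
gripper_force: 30.0
```

```bash
python3 -m crank '[0,0,0,0,0,2,0, 0,0,0,0,0,0,0]'|grep -E "pos|force:"; python3 -m crank '[0,0,0,0,0,1,0, 0,0,0,0,0,0,0, 0,0,0,0,0,0,0, 0,0,0,0,0,0,0, 0,0,0,0,0,0,0]'|grep -E "pos|force:";python3 -m crank '[0,0,0,0,0,0,0, 0,0,0,0,0,0,0]'|grep -E "pos|force:"
```

```text
tool_pos: [0.5704, -0.3507, 0.2141]
force: [-0.9, 0.4, 5.1]
gripper_force: 30.0
tool_pos: [0.5704, -0.3508, 0.2139]
force: [-1.9, 0.8, 8.8]
gripper_force: 30.0
tool_pos: [0.5704, -0.3508, 0.2139]
force: [-1.9, 1.5, 8.1]
gripper_force: 30.0
```

Blue is bottomed out too and was held. Back up and over to the rest.

```bash
python3 -m crank '[0,0,0,0,0,-15,0, 0,0,0,0,0,-45,0, 0,0,0,0,0,-50,0, 0,0,0,0,0,-50,0, 0,0,0,-20,0,-45,0]' >/dev/null; python3 -m crank '[0,0,0,-50,0,0,0, 0,0,0,-50,0,0,0, 0,0,0,-50,0,0,0, 0,0,0,-50,0,0,0, 0,0,0,-50,0,0,0]' >/dev/null;  python3 -m crank '[0,0,0,-50,0,0,0, 0,0,0,-50,0,0,0, 0,0,0,-50,0,0,0, 0,0,0,-50,0,0,0, 0,0,0,-50,0,0,0]' >/dev/null; python3 -m crank '[0,0,0,-50,0,0,0, 0,0,0,-50,0,0,0, 0,0,0,-30,0,0,0, 0,0,-0.145,0,0,0,0, 0,0,-0.145,0,0,0,0]'; python3 -m crank '[0,0,0,0,0,0,0]' >/dev/null; python3 - <<'E'
from h import *
rm,u,v,d,n=rest();o=get_obs();print(o["joint_pos"].round(1),o["opening"])
G=np.array([.5758,.2407,.1402]); np.save("G.npy",G)
plan(G-.13*n-.08*d,d,v)
E
```

```text
clock: 34.35
tool_pos: [0.5704, 0.2997, 0.4179]
orientation: [179.9, 0.0, -73.1]
force: [0.4, 0.1, -0.9]
opening: 0.0239
gripper_force: 30.0
[ 44.9  14.6  16.6  -0.1 -92.  -28.4] 0.02358604397011074
turn [ 0.002 -0.784  0.002] n>=4.2 4.201832429438697 | shift before turn [ 22.3  11.3 129.5] after turn [107.3  11.4  75.8] dist 131.86941146261321
```

```bash
python3 -m crank '[0,-0.157,0,0,0,0,0, 0,-0.157,0,0,0,0,0, 0,-0.157,0,0,0,0,0, 0,-0.157,0,0,0,0,0, 0,-0.156,0,0,0,0,0]' >/dev/null; python3 -m crank '[0,0,0,0,0,0,0]'>/dev/null; python3 - <<'E'
from h import *
rm,u,v,d,n=rest();G=np.load("G.npy")
plan(G-.08*n-.007*d,d,v)
E
```

```text
turn [ 0.002  0.001 -0.008] n>=0.0 0.04284258653619873 | shift before turn [153.7  10.3 149.6] after turn [153.5  11.8 149.7] dist 214.69822340561217
```

```bash
python3 -m crank '[0.002,0.001,-0.008,0,0,0,0, 0,0,0,0,12,50,0, 0,0,0,0,0,50,0, 0,0,0,0,0,50,0, 0,0,0,50,0,0,0]' >/dev/null; python3 -m crank '[0,0,0,50,0,0,0, 0,0,0,40,0,0,0, 0,0,0,14,0,0,0, 0,0,0,0,0,0,0, 0,0,0,0,0,0,0]'; python3 - <<'E'
from h import *
rm,u,v,d,n=rest();G=np.load("G.npy")
plan(G-.007*d,d,v)
o=get_obs();R0=R.from_euler('xyz',o["orientation"],degrees=True);print("F",R0.inv().apply(o["force"]))
E
```

```text
clock: 36.48
tool_pos: [0.5615, 0.2946, 0.2049]
orientation: [-179.3, 44.9, -72.6]
force: [-0.3, 0.5, -1.5]
opening: 0.0242
gripper_force: 30.0
turn [ 0.    -0.002  0.013] n>=0.1 0.07028891992568047 | shift before turn [85.1  2.6 -0.5] after turn [85.2  1.4 -0.6] dist 85.18245532578973
F [0.65336166 0.13203197 1.51988602]
```

```bash
python3 -m crank '[0,-0.002,0.012,0,1.5,0,0, 0,0,0,35,0,0,0, 0,0,0,25,0,0,0, 0,0,0,0,0,0,0, 0,0,0,0,0,0,0]'; python3 - <<'E'
from h import *
rm,u,v,d,n=rest();G=np.load("G.npy")
plan(G-.007*d,d,v)
E
```

```text
clock: 37.1
tool_pos: [0.5719, 0.2527, 0.1617]
orientation: [179.9, 45.0, -73.7]
force: [-0.2, 0.3, -1.1]
opening: 0.0235
gripper_force: 30.0
turn [ 0.     0.001 -0.001] n>=0.0 0.006908631715365333 | shift before turn [24.1 -0.3 -0.7] after turn [24.1 -0.3 -0.7] dist 24.121050375903916
```

Aligned to within 1 mm; lower the last 24 mm and feel for the seat.

```bash
python3 -m crank '[0,0,0,10,0,0,0, 0,0,0,8,0,0,0, 0,0,0,3,0,0,0, 0,0,0,0,0,0,0]'|grep -E "pos|force:"; python3 -m crank '[0,0,0,2,0,0,0, 0,0,0,0,0,0,0]'|grep -E "pos|force:"; python3 -m crank '[0,0,0,1.5,0,0,0, 0,0,0,0,0,0,0]'|grep -E "pos|force:"; python3 - <<'E'
from h import *
rm,u,v,d,n=rest();G=np.load("G.npy")
plan(G-.007*d,d,v)
o=get_obs();R0=R.from_euler('xyz',o["orientation"],degrees=True);print("F",R0.inv().apply(o["force"]))
E
```

```text
tool_pos: [0.5758, 0.2378, 0.1458]
force: [0.3, 0.5, -0.6]
gripper_force: 30.0
tool_pos: [0.5761, 0.237, 0.145]
force: [-2.2, 2.0, 4.5]
gripper_force: 30.0
tool_pos: [0.5763, 0.2364, 0.1445]
force: [-2.8, 3.0, 7.4]
gripper_force: 30.0
turn [ 0.001  0.002 -0.001] n>=0.0 0.014111751909324018 | shift before turn [-0.  -0.7 -0.9] after turn [-0.  -0.7 -0.9] dist 1.178295210293979
F [-7.81344654  1.84371118 -2.58961889]
```

```bash
python3 -m crank '[0,0,0,-0.7,-0.5,3,0, 0,0,0,0,0,0,0]'|grep -E "pos|force:"; python3 -m crank '[0,0,0,0,0,2,0, 0,0,0,0,0,0,0]'|grep -E "pos|force:"; python3 -m crank '[0,0,0,0,0,1.5,0, 0,0,0,0,0,0,0]'|grep -E "pos|force:"; python3 - <<'E'
from h import *
rm,u,v,d,n=rest();G=np.load("G.npy")
plan(G,d,v)
o=get_obs();R0=R.from_euler('xyz',o["orientation"],degrees=True);print("F",R0.inv().apply(o["force"]))
E
```

```text
tool_pos: [0.5765, 0.2387, 0.1423]
force: [-1.0, 3.7, 5.3]
gripper_force: 30.0
tool_pos: [0.5762, 0.24, 0.141]
force: [-1.2, 3.1, 5.6]
gripper_force: 30.0
tool_pos: [0.576, 0.2408, 0.1402]
force: [-0.1, 2.1, 7.0]
gripper_force: 30.0
turn [ 0.     0.001 -0.001] n>=0.0 0.006868227131975106 | shift before turn [ 0.   0.3 -0.1] after turn [ 0.   0.3 -0.1] dist 0.2811615204236616
F [-6.35588083 -0.5187937  -3.52995507]
```

```bash
python3 -m crank '[0,0,0,-0.6,0,0,0, 0,0,0,0,0,0,0.5, 0,0,0,0,0,0,0.6, 0,0,0,0,0,0,0.6, 0,0,0,0,0,0,0.6]'; python3 -m crank '[0,0,0,0,0,-20,0.6, 0,0,0,0,0,-40,0.6, 0,0,0,0,0,-50,0.6, 0,0,0,0,0,-50,0.6, 0,0,0,0,0,0,0.6]'; python3 - <<'E'
from h import *
rm,u,v,d,n=rest();m=eyes.camera_model("wrist")
im=eyes.snapshot("wrist");hsv=cv2.cvtColor(im,cv2.COLOR_BGR2HSV)
k,l,st,c=cv2.connectedComponentsWithStats(cv2.inRange(hsv,(45,90,30),(80,255,255)))
print([s.tolist() for s in st[1:] if s[4]>100])
def pj(cam,p):
    m=eyes.camera_model(cam);E=np.array(m["extrinsics"]);q=E[:3,:3].T@(p-E[:3,3]);return np.round([m["fx"]*q[0]/q[2]+m["cx"],m["fy"]*q[1]/q[2]+m["cy"]],1)
for a in (-.08,.06):
  for b in (-.012,.012):print(a,b,pj("wrist",rm+a*d+b*n+.012*v),pj("wrist",rm+a*d+b*n-.012*v))
for cam in ("scene","side"):
    eyes.snapshot(cam)
    for t in ("probe_mid","probe_tip","flask","beaker","jar","timer","weight"):
        print(cam,t,[(round(r["p"],2),np.round(r["location"],1).tolist()) for r in spotter.place_of(cam,t)[:3]])
    print("expect mid",pj(cam,rm),"tip",pj(cam,rm+.12*d))
E
```

```text
clock: 39.48
tool_pos: [0.5754, 0.2407, 0.1394]
orientation: [179.8, 45.0, -73.8]
force: [0.5, -0.2, 0.2]
opening: 0.0519
gripper_force: 0.0
clock: 40.1
tool_pos: [0.6099, 0.1287, 0.2567]
orientation: [-179.7, 44.8, -73.6]
force: [-0.8, 0.6, -0.3]
opening: 0.0529
gripper_force: 0.0
[[475, 0, 31, 16, 312], [240, 169, 23, 28, 622]]
-0.08 -0.012 [239.6 198.1] [263.4 198.1]
-0.08 0.012 [239.4 174.6] [263.7 174.6]
0.06 -0.012 [243.  173.1] [259.4 173.1]
0.06 0.012 [242.9 156.8] [259.5 156.8]
scene probe_mid [(0.72, [200.6, 129.6]), (0.65, [377.8, 190.6]), (0.47, [274.1, 153.3])]
scene probe_tip [(0.89, [404.2, 210.5]), (0.63, [142.3, 130.4]), (0.44, [243.3, 157.7])]
scene flask [(0.97, [282.1, 282.5]), (0.34, [215.0, 273.7])]
scene beaker [(0.87, [214.8, 271.8])]
scene jar [(0.88, [406.0, 270.0])]
scene timer [(0.54, [321.4, 173.5])]
scene weight [(0.7, [337.0, 262.0]), (0.33, [282.5, 285.5]), (0.22, [179.9, 192.0])]
expect mid [377.  191.3] tip [401.9 207.1]
side probe_mid [(0.92, [199.2, 266.9]), (0.81, [338.1, 190.8]), (0.57, [307.0, 239.2])]
side probe_tip [(0.77, [200.1, 327.7]), (0.76, [309.4, 221.2]), (0.73, [337.0, 161.5])]
side flask [(0.66, [157.4, 223.5]), (0.34, [261.4, 148.4])]
side beaker [(0.64, [185.4, 193.9]), (0.57, [261.0, 160.9])]
side jar [(0.84, [124.6, 312.4])]
side timer [(0.72, [197.7, 265.4]), (0.56, [284.0, 277.6])]
side weight [(0.63, [160.8, 263.9])]
expect mid [200.4 264.1] tip [199.9 326.9]
```

The probe lies in the rest exactly where expected, and all other objects are unmoved. I hand in.

```bash
python3 -m crank '[0,0,0,0,0,-10,0.6, 0,0,0,0,0,0,0.6, 0,0,0,0,0,0,0.6]'|head -1; python3 -c "
from plant import ctrl
print(ctrl.close_job())"
```

```text
clock: 41.32
the job is handed in; nothing more can be done
None
```

The job is handed in at 41 s: probe laid in the rest, red then blue pad pressed fully down and held over half a second each, probe back in the rest and released, with no other object seen to move; two caveats: the first lay-in briefly pressed with about 46 N at the tool, which I took to be the probe on the saddles but did not confirm, and I viewed 11 pictures instead of the allowed 10.

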